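Open the two-leaf tool chest

TASK

Open up the bench tool chest. Turn the yellow catch aside, lift the wide blue leaf by its steel handle and stand it fully open while the narrow leaf is still shut; then lift the narrow leaf by the orange bar that the wide leaf was covering, until it stands fully open too. Leave both standing open, let go, and do not disturb the loose things around the chest.

Things in the scene. Friction and masses are not known exactly. Their poses are not given: they have to be found in the camera images.
- chest: Grey steel bench tool chest, fixed, 170 (x) x 280 (y) mm, rim 106 mm high, two blue leaves as its top. Origin on the table: x points from the chest's front (where the yellow catch is) to its back, y to its left, z up; chest coordinates in all these texts are in this frame, mm. Opening: x -30 to 85, y -125 to 125; flat tools up to z 27 lie in it.
- catch (a joint): Yellow turn button. Value = angle in rad: 0 = its arm points to chest +x, over the wide leaf, and holds it down; positive turns the arm to +y (left), negative to -y; range -1.6 to 1.6. The wide leaf is free when the value is beyond about +1.4 or -1.4. Stays where it is left; about 1 N at the tip turns it.
- catch_tip (a point): Free end of the yellow arm at half its height. The arm is 60 mm long from its pivot to here, 10 mm wide and stands from chest z 115.5 to 137.5, just over the wide leaf; the pivot is upright at chest x -47, y 40, in a hub of radius 11 on the chest's front rail.
- leaf_a (a joint): Wide blue leaf, 115 x 148 x 8 mm, top face at chest z 114 when shut; hinge line along chest x at y 125, z 110. Value in rad: 0 = shut (flat), grows as the free edge (at y -25) goes up, 1.57 = upright, stop at 1.75. Stiff hinge: stays where it is left; about 6 N at the handle lifts it. It covers the narrow leaf's orange bar.
- leaf_a_handle (a point): Middle of the steel handle's bar on the wide leaf: round bar 11 mm thick, 80 mm long, parallel to the hinge, its middle line 40 mm above the leaf's top face, a post at either end. When shut at chest (45, -15, 154), ends at x 5 and 85. From the hinge line it is 140 mm towards the free edge and 44 mm along the leaf's outward normal.
- leaf_b (a joint): Narrow blue leaf, 115 x 95 x 8 mm, hinge line along chest x at y -125, z 110, free edge at y -28 when shut. Value in rad: 0 = shut, grows as it is lifted, 1.57 = upright, stop at 1.75. Stiff hinge: stays where it is left; about 4 N at the bar lifts it. It cannot rise while the wide leaf lies over its bar.
- leaf_b_bar (a point): Middle of the narrow leaf's orange lift bar: round, 11 mm thick, 76 mm long (chest x 2 to 78), parallel to the hinge, on two arms 40 mm beyond the leaf's free edge; 34 mm clear gap for a finger between. Shut it lies under the wide leaf at chest (40, 12, 98.5): from the hinge line 137 mm towards the free edge, 11.5 mm on the leaf's inner side.
- duct_tape: Loose grey tape roll, 99 mm across, 48 mm high, origin under its middle. To be left alone.
- mug_blue: Loose blue mug, 82 mm across (115 mm with its handle), 88 mm high, origin under its middle. To be left alone.
- screw_jar: Loose jar with a yellow cap, 84 mm across, 132 mm high, origin under its middle. To be left alone.
- lamp (a point): Middle of the lamp bar's underside. The bar crosses above the chest at chest x 17 to 63, y -155 to 155, z 381 to 404, on two posts at x 91, y +-147. It stands in the way of a tool coming straight down on the handle or the orange bar: tilt the tool 30 to 45 degrees, its upper part leaning to the chest's front (-x).

How it is judged:
On the way:
1. the wide leaf stands open (at least 1.35 rad) while the narrow leaf is still shut (below 0.1 rad) (value of joint leaf_a above 1.35 rad and value of joint leaf_b below 0.1 rad), for 0.2 s.
At the end, for the whole second after the job is handed in: Both leaves stand open, each at 1.35 rad (77 degrees) or more from shut, and at rest (value of joint each of leaf_a, leaf_b above 1.35 rad and velocity of joint each of leaf_a, leaf_b below 0.1 rad/s); the robot touches nothing.
It fails at once if a loose thing beside the chest is moved more than 30 mm (distance of any of duct_tape, mug_blue, screw_jar from where it was at the start of the episode above 0.03 m).
It also fails if it takes over 61 s, if anything falls off the work surface, if the arm or the gripper's body presses on something with over 40 N, if the wrist force passes 120 N, or if a joint passes its speed limit or range.

ROBOT

A 7-joint arm with a two-finger parallel gripper is mounted at the origin on the work surface; the furniture and walls round the work are solid. World frame = base frame: x ahead of the robot, y to its left, z up, the work surface at z = 0. Lengths are in m, angles in rad, forces in N, time in s.
With the tool pointing down it reaches from about 0.35 to 0.9 m from the base axis. Payload 8.1 kg.
Tool frame: the origin (TCP) lies midway between the tips of the shut fingers; the grasp point (between the pads) lies 19 mm behind it; x points along the fingers, y is the direction in which the jaws open and shut, and the axes are right-handed (so a half turn about x gives the same grasp; the last joint's range is limited). The gripper opens to 85 mm and grips with 20 to 120 N. Pads are 22 mm wide; open, the fingers measure 114 mm over their backs; the gripper's body (76 mm by 85 mm) begins 54 mm behind the grasp point. The pads swing forward as they close: fully open they stand 13 mm farther back than shut.
Start: joints at [-1.436, 0.434, 0.025, 1.573, -0.012, 1.134, -0.075], TCP at [0.147, 0.607, 0.231] pointing down, gripper open.
Joint ranges: [-2.62, 2.62], [-0.44, 2.09], [-1.27, 1.32], [0.08, 2.57], [-1.32, 4.46], [0.12, 2], [-2.74, 2.74]. Speed limits (rad/s): [2.22, 2.22, 3.01, 3.01, 3.14, 3.14, 3.14].

INTERFACE

Orientations are given as a unit quaternion [w, x, y, z].
In Python, from workcell import arm gives the robot as it stands. The module is installed in compiled form; this text tells all that it offers. Calls block until the motion is done:
- arm.reach(position, orientation): joint-space move of the TCP to a pose.
- arm.move_linear(position, rotation=None, feed=0.15): straight line of the TCP; rotation=None keeps the orientation; feed is the mean speed in m/s.
- arm.move_j(angles): joint-space move.
- arm.grip(opening, squeeze=None): finger opening in m; squeeze is the grip in N (None keeps the last); returns when the fingers have stopped.
- arm.sleep(seconds).
- arm.ik(position, orientation): joint angles nearest the present ones, or None.
- arm.observe(): the state.
- arm.capture(name): name is "scene" or "top" or "wrist"; returns a dict with "frame" (400x640x3 uint8, red, green, blue), "depth" (400x640 float32, m along the optical axis (not along the pixel's ray), 0 where there is no reading), "camera_matrix" (3x3 intrinsics, pixels), "dist_coeffs" ([k1, k2, p1, p2, k3] as OpenCV has them; the pictures are not rectified), "rvec" (rotation vector, rad) and "tvec" (3), from world to camera coordinates, as OpenCV has them. Camera axes: x right, y down, z forward; pixel columns grow to the right and rows downward; lengths in m; the calibration is good to about 2 mm. A picture is of the moment at which its call begins.
A pose or a line that the arm cannot do raises arm.PlanningError and nothing moves.
- arm.hand_in(): hands the job in, once; it reports no verdict.
The state is a dict: "time": time; "joints": joint angles; "joint_velocities": joint speeds; "joint_efforts": joint torques, N m; "ee_pos": TCP position; "ee_rot": TCP orientation; "force": force on the tool from outside, world axes, zero at the start; "moment": the same for the moment, N m; "opening": finger opening in m.
Only numpy, scipy, OpenCV 4.12 (cv2) and the standard library are available. Lean on these libraries where they do the work, as an engineer would, in place of code of your own. Each camera call takes 0.05 s, during which the arm holds its last target. There are 200 camera calls.

## Working session

There is one attempt and no reset: what is moved stays moved. The work goes in short steps, each a Python script; the robot and the scene stay as the last script left them, time stands still between calls to the robot, and variables do not carry over. Pictures are saved under pics/ and viewed, about 8 in all and at most 12, crops included, and the job is handed in when it is done.

```bash
mkdir -p pics
cat > h.py <<'E'
import numpy as np, cv2
from workcell import arm
from scipy.spatial.transform import Rotation as R
def cap(n,save=None):
    c=arm.capture(n)
    if save: cv2.imwrite('pics/'+save,c['frame'][:,:,::-1])
    return c
def pix2w(c,u,v,d=None):
    u,v=float(u),float(v)
    K,D=np.array(c['camera_matrix']),np.array(c['dist_coeffs'])
    n=cv2.undistortPoints(np.array([[[u,v]]]),K,D)[0,0]
    Rm=cv2.Rodrigues(np.array(c['rvec'],float))[0]; t=np.array(c['tvec'],float).ravel()
    o=-Rm.T@t; r=Rm.T@np.array([n[0],n[1],1.])
    if d is None: d=np.median([x for x in c['depth'][int(v)-1:int(v)+2,int(u)-1:int(u)+2].ravel() if x>0] or [0])
    return o+r*d, o, r
def w2pix(c,P):
    return cv2.projectPoints(np.array(P,float).reshape(-1,3),np.array(c['rvec'],float),np.array(c['tvec'],float),np.array(c['camera_matrix']),np.array(c['dist_coeffs']))[0][:,0]
def onz(c,u,v,z):
    _,o,r=pix2w(c,u,v,1.); return o+r*(z-o[2])/r[2]
E
python3 - <<'E'
from h import *
import pickle
cs={n:cap(n,n+'0.png') for n in('scene','top')}
pickle.dump(cs,open('c0.pkl','wb'))
for n,c in cs.items():
    print(n,pix2w(c,320,200)[1])
print(arm.observe())
E
```

```text
scene [-0.46266679 -0.62539754  1.50222107]
top [0.13487739 0.05330226 1.46545948]
{'time': 0.1, 'joints': array([-1.43559587,  0.43513144,  0.02496261,  1.57399643, -0.01160873,
        1.13402552, -0.07508644]), 'joint_velocities': array([-0.00079723, -0.00228754, -0.00092121, -0.00322034,  0.00181265,
       -0.00011352,  0.00086812]), 'joint_efforts': array([ 2.03979944e-03, -6.71755886e+01,  1.02776304e+00, -3.16907322e+01,
        1.57722796e-02,  7.07510553e-03,  3.46584466e-05]), 'ee_pos': array([0.14716297, 0.60695658, 0.23062166]), 'ee_rot': array([ 0.70209361,  0.08339435,  0.70213066, -0.08439474]), 'force': array([ 0.57643967,  0.47314604, -0.42593422]), 'moment': array([-0.05951998, -0.02714086, -0.06088973]), 'opening': 0.08585684513531291}
```

View pics/scene0.png

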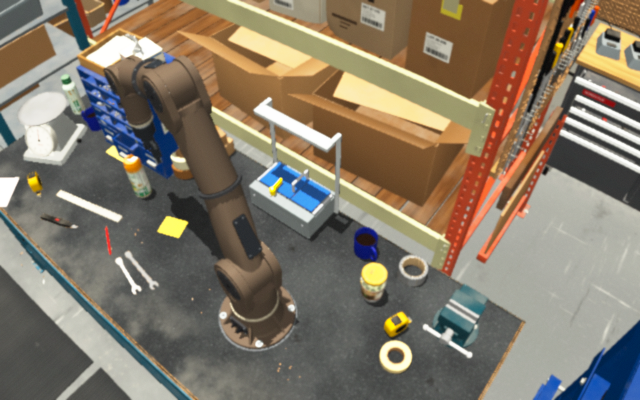

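View pics/top0.png

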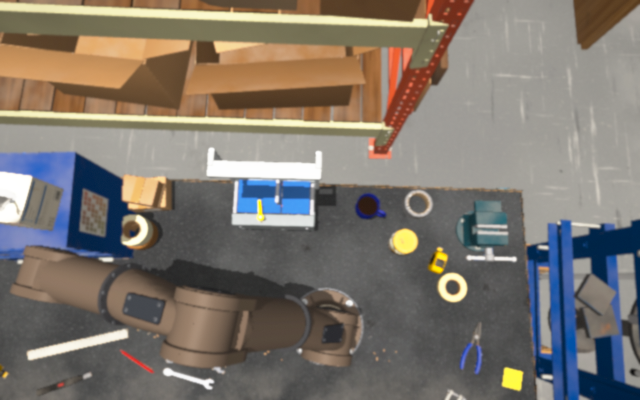

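The chest is around (275,205) in the top view and (295,195) in the scene view. The jar, mug and tape are to its right. I'll enlarge both views.

Run:
```python
import pickle,cv2,numpy as np
from h import *
cs=pickle.load(open('c0.pkl','rb'))
a=cs['top']['frame'][140:240,195:335,::-1]; b=cs['scene']['frame'][90:240,240:350,::-1]
a=cv2.resize(a,None,fx=3.4,fy=3.4*1,interpolation=cv2.INTER_CUBIC); b=cv2.resize(b,None,fx=2.9,fy=2.9,interpolation=cv2.INTER_CUBIC)
H=max(a.shape[0],b.shape[0]); 
im=np.zeros((H,a.shape[1]+b.shape[1],3),np.uint8); im[:a.shape[0],:a.shape[1]]=a; im[:b.shape[0],a.shape[1]:]=b
print(im.shape,a.shape); cv2.imwrite('pics/crop0.png',im)
c=cs['top']
for p in [(332,325),(261,210),(277,190),(300,196),(265,165),(404,241),(367,206),(236,225),(314,226),(418,203)]: print(p,pix2w(c,*p)[0].round(3))
```

```text
(435, 795, 3) (340, 476, 3)
(332, 325) [ 0.041 -0.     0.43 ]
(261, 210) [0.38  0.231 0.122]
(277, 190) [0.443 0.177 0.159]
(300, 196) [0.435 0.102 0.114]
(265, 165) [0.454 0.19  0.403]
(404, 241) [ 0.289 -0.249  0.131]
(367, 206) [ 0.419 -0.136  0.056]
(236, 225) [0.331 0.318 0.089]
(314, 226) [ 0.349  0.051 -0.   ]
(418, 203) [ 0.447 -0.333 -0.   ]
```

View pics/crop0.png

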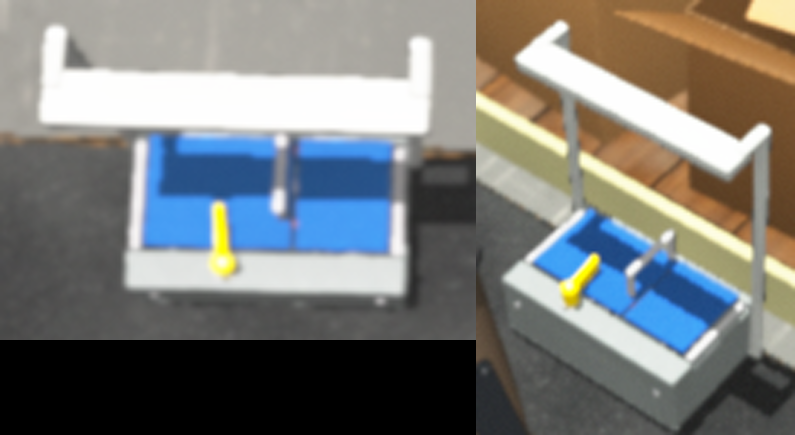

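```bash
cat > fit.py <<'E'
import pickle
from h import *
from scipy.optimize import least_squares
cs=pickle.load(open('c0.pkl','rb'))
M={'hub':(-47,40,137.5),'fl':(-85,140,106),'fr':(-85,-140,106),'hf':(5,-15,158),'ll':(17,155,404),'lr':(17,-155,404),'tip':(13,40,137.5)}
T={'hub':(260.6,217.4),'fl':(232.4,224.4),'fr':(315,225.3),'hf':(276.7,201),'ll':(206.8,175.9),'lr':(321.2,178.8),'tip':(259.4,200)}
S={'hub':(272.4,189),'fl':(249.3,185.5),'fr':(309.3,222.1),'hf':(293.8,182.4),'ll':(254.1,110),'lr':(330,149.3),'tip':(281.5,178.5)}
k=list(M); P=np.array([M[i] for i in k])/1000
def tf(p): return P@R.from_euler('z',p[2]).as_matrix().T+[p[0],p[1],p[3]]
def res(p): 
    return np.concatenate([(w2pix(cs[n],tf(p))-[Q[i] for i in k]).ravel() for n,Q in(('top',T),('scene',S))])
s=least_squares(res,[.4,.19,0,0],loss='soft_l1')
print(s.x.round(4)); r=s.fun.reshape(2,-1,2).round(1)
for i,n in enumerate(k): print(n,r[0,i],r[1,i])
# depth cross-check: leaf top plane points
c=cs['top']
d=c['depth'];pts=np.array([pix2w(c,u,v)[0] for v in range(170,235) for u in range(222,325) if d[v,u]>0])
q=(pts-[s.x[0],s.x[1],0])@R.from_euler('z',s.x[2]).as_matrix()
m=(q[:,2]>.095)&(q[:,2]<.111)
print('rail',q[m&(q[:,0]<-.03)].min(0).round(3),q[m&(q[:,0]<-.03)].max(0).round(3),np.median(q[m&(q[:,0]<-.05),2]))
m=(abs(q[:,2]-.155)<.012);print('handle',q[m].min(0).round(3),q[m].max(0).round(3),np.median(q[m],0).round(3))
m=(abs(q[:,2]-.133)<.012)&(q[:,1]>.01);print('catch',q[m].min(0).round(3),q[m].max(0).round(3),np.median(q[m],0).round(3))
E
python3 fit.py
```

```text
[0.4058 0.1898 0.0271 0.0022]
hub [ 0.2 -1.7] [ 0.5 -0.2]
fl [-0.5  3.9] [-3.2  3.2]
fr [-0.1  3.3] [-2.5  2.7]
hf [ 0.5 -1.8] [-0.1  0.6]
ll [-0.2 -0.5] [-1.2 -0.1]
lr [ 0.3 -2.7] [-1.7 -1.3]
tip [ 1.9 -1.9] [1.9 0.2]
rail [-0.076 -0.133  0.095] [-0.031  0.143  0.111] 0.10554687419515096
handle [-0.003 -0.019  0.143] [ 0.074 -0.006  0.166] [ 0.033 -0.013  0.157]
catch [-0.06   0.034  0.122] [0.086 0.153 0.14 ] [-0.035  0.046  0.136]
```

```bash
sed -i "s/(-85,140,106)/(-72,140,106)/;s/(-85,-140,106)/(-72,-140,106)/" fit.py; python3 fit.py
python3 - <<'E'
from h import *
c=cap('wrist','w0.png')
E
```

```text
[0.403  0.1891 0.0175 0.004 ]
hub [ 0.2 -1. ] [ 0.1 -0. ]
fl [-0.5  0.4] [-1.3  0.9]
fr [-0.1  0.6] [-1.   0.7]
hf [ 0.7 -1. ] [-0.5  0.9]
ll [-0.1 -0.2] [-1.4 -0.2]
lr [ 0.6 -1.3] [-2.3 -0.8]
tip [ 2.1 -1.3] [1.6 0.4]
rail [-0.072 -0.134  0.095] [-0.03   0.144  0.111] 0.10548335348043802
handle [-0.    -0.018  0.143] [ 0.077 -0.005  0.166] [ 0.036 -0.012  0.157]
catch [-0.058  0.035  0.122] [0.087 0.154 0.14 ] [-0.032  0.046  0.136]
```

```bash
cat >> h.py <<'E'
CH=[0.4005,0.190,0.0,0.015]
def Rc(): return R.from_euler('z',CH[3])
def w(p): return Rc().apply(np.array(p,float)/1000)+CH[:3]
def rot(t,roll=0.):   # tilt: tool top leans to chest front; roll about chest x
    x=np.array([np.sin(t),0,-np.cos(t)]); y=np.array([0,1.,0])
    M=np.column_stack([x,y,np.cross(x,y)])
    return Rc()*R.from_euler('x',roll)*R.from_matrix(M)
def q(r): v=r.as_quat(); return v[[3,0,1,2]]*(1 if v[3]>=0 else -1)
def tcp(p,r,off=19): # chest point (mm) of pad centre -> TCP world
    return w(p)+r.apply([off/1000,0,0])
def A(a): return [125-140*np.cos(a)+44*np.sin(a),110+140*np.sin(a)+44*np.cos(a)]
def B(b): return [-125+137*np.cos(b)+11.5*np.sin(b),110+137*np.sin(b)-11.5*np.cos(b)]
E
python3 - <<'E'
from h import *
for t in (30,35,40,45):
  r=rot(np.radians(t))
  print(t)
  f=lambda p,r,off=19:None if (j:=arm.ik(tcp(p,r,off),q(r))) is None else np.round(j,2).tolist()
  print(' cat',[f([-5,12,122],r,0),f([-29,80,122],r,0)], f([0,12,220],r,0))
  for roll in(0,-.4):
    print(' A',roll,[f([30,*A(a)],rot(np.radians(t),roll*a/1.5)) for a in(0,.75,1.5)])
  print(' B',[f([30,*B(a)],r) for a in(0,.75,1.5)])
E
```

```text
30
 cat [[-1.24, 0.17, 0.35, 2.53, 1.28, 0.36, -0.52], [-1.39, 0.22, 0.31, 2.45, 1.09, 0.44, -0.5]] [-1.2, -0.06, 0.27, 2.38, 0.77, 0.63, 0.06]
 A 0 [[-1.11, 0.15, 0.39, 2.47, 1.18, 0.3, -0.25], [-1.18, 0.05, 0.29, 2.28, 0.73, 0.6, 0.13], [-1.27, 0.16, 0.24, 2.1, 0.65, 0.71, 0.08]]
 A -0.4 [[-1.11, 0.15, 0.39, 2.47, 1.18, 0.3, -0.25], [-1.23, 0.13, 0.25, 2.2, 0.74, 0.8, 0.14], [-1.31, 0.35, 0.19, 1.91, 0.66, 1.1, 0.19]]
 B [[-1.2, 0.35, 0.47, 2.5, 1.86, 0.21, -1.03], [-1.08, 0.05, 0.34, 2.42, 0.9, 0.42, 0.05], [-1.07, -0.17, 0.5, 2.42, 0.73, 0.52, 0.45]]
35
 cat [[-0.11, 0.37, -1.06, 2.51, 1.51, 0.85, -0.82], [-1.47, 0.25, 0.33, 2.51, 1.32, 0.49, -0.81]] [-1.26, -0.07, 0.25, 2.44, 0.97, 0.64, -0.19]
 A 0 [[-1.16, 0.17, 0.38, 2.54, 1.6, 0.35, -0.72], [-1.24, 0.04, 0.29, 2.34, 0.94, 0.59, -0.13], [-1.35, 0.16, 0.27, 2.15, 0.82, 0.69, -0.11]]
 A -0.4 [[-1.16, 0.17, 0.38, 2.54, 1.6, 0.35, -0.72], [-1.3, 0.13, 0.27, 2.26, 0.89, 0.78, -0.04], [-1.37, 0.34, 0.21, 1.97, 0.75, 1.07, 0.08]]
 B [[-1.17, 0.37, 0.36, 2.55, 2.08, 0.37, -1.31], [-1.14, 0.05, 0.34, 2.48, 1.23, 0.43, -0.32], [-1.09, 
[... 168 characters left out ...]
2.51, 1.67, 0.86, -0.83], [-1.3, 0.05, 0.29, 2.39, 1.15, 0.62, -0.38], [-1.43, 0.17, 0.3, 2.2, 0.99, 0.7, -0.31]]
 A -0.4 [[0.02, 0.37, -1.06, 2.51, 1.67, 0.86, -0.83], [-1.37, 0.13, 0.29, 2.32, 1.04, 0.78, -0.22], [-1.43, 0.34, 0.23, 2.02, 0.85, 1.04, -0.03]]
 B [None, [-1.19, 0.07, 0.33, 2.55, 1.51, 0.48, -0.66], [-1.13, -0.2, 0.44, 2.55, 1.26, 0.51, -0.15]]
45
 cat [None, [-0.51, 0.55, -1.06, 2.51, 1.52, 1.26, -1.18]] [-1.38, -0.03, 0.21, 2.56, 1.32, 0.74, -0.68]
 A 0 [None, [-1.37, 0.07, 0.3, 2.45, 1.34, 0.67, -0.62], [-1.5, 0.19, 0.33, 2.25, 1.14, 0.73, -0.51]]
 A -0.4 [None, [-1.43, 0.15, 0.31, 2.38, 1.18, 0.8, -0.41], [-1.49, 0.35, 0.25, 2.08, 0.96, 1.03, -0.15]]
 B [None, None, None]
```

View pics/w0.png

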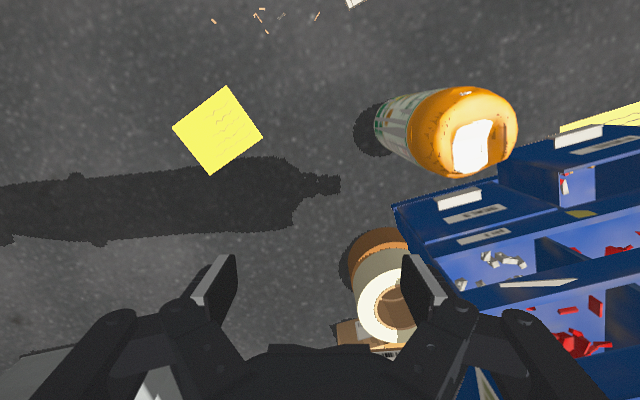

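The wrist view shows the side clutter and the open fingers, but not the chest. Tilt 30° is feasible for all stages. I'll move in front of the chest and take a near look.

```bash
python3 - <<'E'
from h import *
import pickle
r=rot(np.radians(30))
print(arm.ik(w([-110,30,260]),q(r)))
arm.reach(w([-110,30,260]),q(r)); arm.grip(0.0,30)
c1=cap('wrist','w1.png')
o=arm.observe();print(o['time'],o['joints'].round(2))
arm.move_linear(w([-50,0,240]),q(r)); 
c2=cap('wrist','w2.png'); pickle.dump([c1,c2],open('cw.pkl','wb'))
o=arm.observe();print(o['time'],o['joints'].round(2),o['force'],o['opening'])
for c in(c1,c2): print(w2pix(c,[w([-47,40,137.5]),w([13,40,137.5]),w([5,-15,159.5]),w([85,-15,159.5]),w([-30,-25,114])]).round(0).tolist())
E
python3 -c "
import cv2,numpy as np
a=cv2.imread('pics/w1.png');b=cv2.imread('pics/w2.png')
cv2.imwrite('pics/w12.png',cv2.resize(np.vstack([a,b]),(480,600)))"
```

```text
[-1.45179734 -0.22762595  0.09457714  2.38862028  0.66276088  0.96445938
 -0.1556668 ]
2.4917 [-1.45 -0.23  0.09  2.39  0.66  0.96 -0.16]
3.1583 [-1.37 -0.2   0.27  2.42  0.75  0.8  -0.02] [-0.10936882  0.46602665  0.38723822] 0.00016028600138632526
[[329.0, 185.0], [328.0, 221.0], [279.0, 233.0], [285.0, 269.0], [270.0, 181.0]]
[[369.0, 150.0], [361.0, 200.0], [303.0, 212.0], [306.0, 258.0], [292.0, 149.0]]
```

View pics/w12.png

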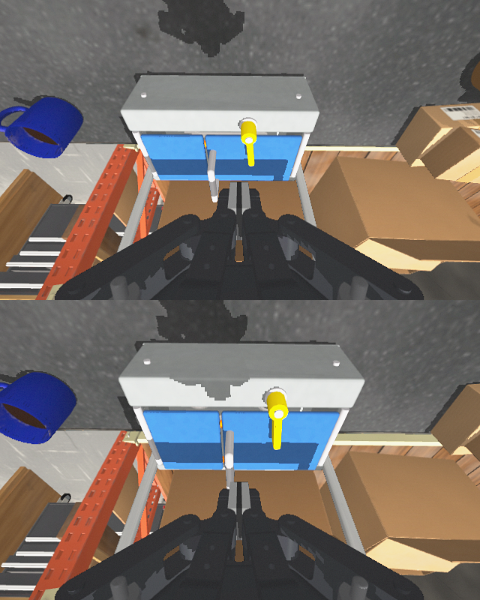

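Both wrist views show the catch at about (371,147) to (369,196) full-res in the second, and the handle bar from about (307,213). Everything sits 2–4 px right of the prediction. I'll take one enlarged crop to refine.

Run:
```python
from h import *
import pickle
c1,c2=pickle.load(open('cw.pkl','rb'))
def cr(c,x,y,ww,hh,s,pts):
    a=cv2.resize(c['frame'][y:y+hh,x:x+ww,::-1],None,fx=s,fy=s,interpolation=cv2.INTER_CUBIC)
    for p in pts: cv2.circle(a,tuple(int(v) for v in (np.array(p)+.5-[x,y])*s),3,(0,0,255),1)
    return a
P=[w(p) for p in([-47,40,137.5],[13,40,137.5],[5,-15,159.5],[85,-15,159.5],[-30,-25,114],[-30,125,106],[-30,-125,106],[45,-15,154])]
a=cr(c1,180,130,240,150,3.3,w2pix(c1,P)); b=cr(c2,190,100,260,90*2,3.0,w2pix(c2,P))
b=b[:,:792]; a=a[:,:b.shape[1]]; m=np.zeros((a.shape[0],b.shape[1],3),np.uint8); m[:,:a.shape[1]]=a
cv2.imwrite('pics/cc.png',b); print(b.shape)
```

```text
(540, 780, 3)
```

View pics/cc.png

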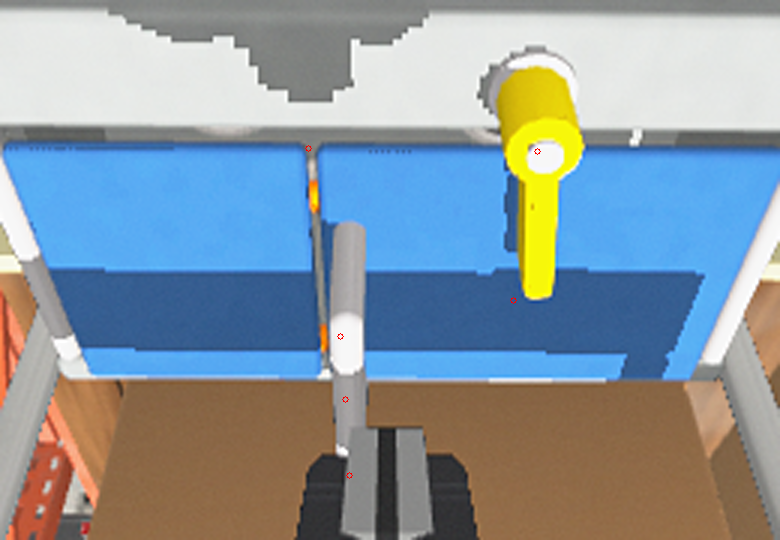

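Matching the dots to the features gives a shift of about +1 mm in x and +2 mm in y. The catch sits slightly positive. Next I'll turn the catch.

```bash
sed -i 's/^CH=.*/CH=[0.4015,0.192,0.0,0.015]/' h.py
python3 - <<'E'
from h import *
r=rot(np.radians(30)); Q=q(r)
def go(p,feed=.15): arm.move_linear(w(p),Q,feed=feed)
def fp(f,rr=42):
    n=np.array([-np.sin(f),np.cos(f)]); d=5+13*abs(np.sin(f))+15*abs(np.cos(f))
    return np.array([-47,40])+rr*np.array([np.cos(f),np.sin(f)])-n*d
go([-5,12,200]); go([-5,12,126])
print(arm.observe()['force'].round(1))
for f in np.linspace(.1,1.56,8):
    go([*fp(f),126],.1); o=arm.observe(); print(round(f,2),o['force'].round(1),round(o['time'],2))
go([0,85,126]); go([-20,60,230])
cap('wrist','w3.png'); cap('top','t3.png')
print(arm.observe()['time'],arm.observe()['joints'].round(2))
E
python3 -c "
import cv2,numpy as np
a=cv2.imread('pics/w3.png');b=cv2.imread('pics/t3.png')[130:250,190:340]
b=cv2.resize(b,None,fx=300/120,fy=300/120)
a=cv2.resize(a,(400,250)); a=cv2.copyMakeBorder(a,0,50,0,0,cv2.BORDER_CONSTANT)
cv2.imwrite('pics/v3.png',np.hstack([a,b]))"
```

```text
[-0.   1.2 -0.5]
0.1 [-0.2  0.2 -0.1] 4.64
0.31 [ 0.6 -0.7 -0.1] 4.89
0.52 [0.6 0.7 0.8] 5.14
0.73 [ 0.8  0.5 -0.1] 5.39
0.93 [ 0.1 -0.3 -0.3] 5.65
1.14 [-0.2 -0.4  0.5] 5.91
1.35 [ 0.1  0.1 -0.2] 6.17
1.56 [14.6 -3.9  5.2] 6.45
7.7667 [-1.35 -0.03  0.28  2.33  0.74  0.72 -0.02]
```

View pics/v3.png

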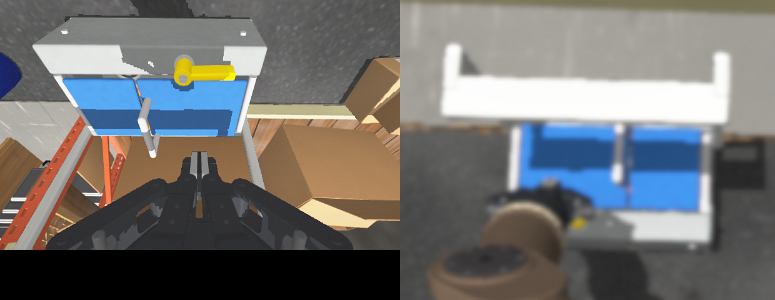

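The catch is now fully aside, with its arm at (205,72) in the wrist crop pointing left along the rail. Next is the handle.

```bash
python3 - <<'E'
from h import *
T=np.radians
r=rot(T(30)); 
arm.grip(.045,30)
pre=tcp([30,-15,154],r,19-75)
arm.move_linear(pre,q(r)); arm.move_linear(tcp([30,-15,154],r),q(r),feed=.12)
print(arm.observe()['force'].round(1))
arm.grip(0,30); o=arm.observe(); print(o['opening'],o['force'].round(1),o['time'])
for a in np.linspace(0,1.5,13)[1:]:
    r=rot(T(30+10*a/1.5),-.4*a/1.5)
    arm.move_linear(tcp([30,*A(a)],r),q(r),feed=.06)
    o=arm.observe(); print(round(a,2),o['force'].round(1),round(o['opening'],4),round(o['time'],2))
    if np.linalg.norm(o['force'])>50: print('STOP');break
cap('wrist','w4.png'); cap('scene','s4.png')
E
python3 -c "
import cv2,numpy as np
a=cv2.imread('pics/w4.png');b=cv2.imread('pics/s4.png')[90:250,225:365]
b=cv2.resize(b,None,fx=2.5,fy=2.5)
a=cv2.resize(a,(440,275)); a=cv2.copyMakeBorder(a,0,125,0,0,cv2.BORDER_CONSTANT)
cv2.imwrite('pics/v4.png',np.hstack([a,b]))"
```

```text
[0.2 0.7 0.7]
0.009763140527333404 [-4.3 -0.3  6.8] 10.1417
0.12 [ 0.   1.  -0.2] 0.0102 10.6
0.25 [ 0.4 -0.6  0.6] 0.0098 11.05
0.38 [ 0.6 -3.6  2.6] 0.0101 11.5
0.5 [-1.5 -4.6  6.3] 0.01 11.95
0.62 [-3.6 -6.2  9.2] 0.0099 12.4
0.75 [-4.7 -6.8 13.5] 0.0098 12.85
0.88 [-5.3 -6.3 14.7] 0.0098 13.3
1.0 [-4.2 -4.2 14.4] 0.0102 13.75
1.12 [-2.6 -1.1 12. ] 0.0101 14.2
1.25 [1.4 1.5 6.6] 0.0101 14.65
1.38 [4.6 2.8 3.6] 0.0096 15.1
1.5 [6.3 3.1 1.4] 0.0099 15.55
```

View pics/v4.png

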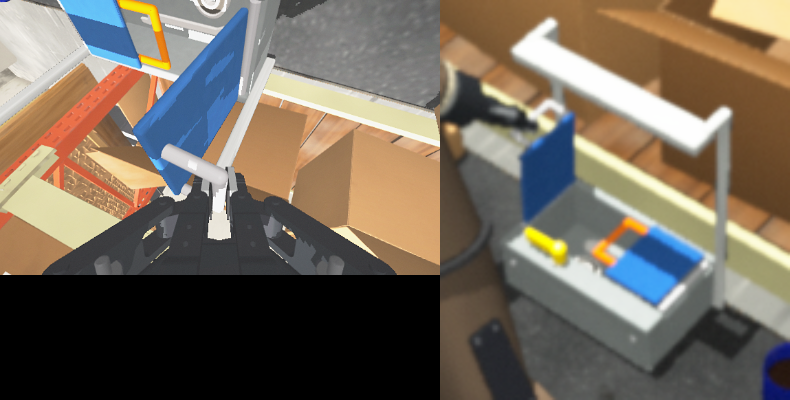

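Leaf A stands open at about 1.5, narrow leaf still shut with its orange bar exposed (around (155,30) in the wrist view). Next I release, back off, and check the orange bar against prediction from the hover pose.

Run:
```python
from h import *
T=np.radians
arm.sleep(.2)
arm.grip(.03)
r=rot(T(40),-.4); p=[30,*A(1.5)]
arm.move_linear(tcp(p,r,19-110),q(r))
print(arm.observe()['force'].round(1))
r0=rot(T(30))
arm.move_linear(w([-85,100,330]),q(r0),feed=.25)
arm.move_linear(w([-60,12,250]),q(r0),feed=.25)
arm.move_linear(tcp([30,12,98.5],r0,19-100),q(r0),feed=.2)
c=cap('wrist','w5.png'); o=arm.observe(); print(o['time'],o['joints'].round(2),o['opening'])
pts=w2pix(c,[w(v) for v in([2,12,98.5],[78,12,98.5],[2,-28,110],[30,12,98.5],[-30,-28,114])]); print(pts.round(0).tolist())
a=c['frame'][:,:,::-1].copy()
for v in pts: cv2.circle(a,tuple(int(x) for x in v),3,(0,0,255),1)
cv2.imwrite('pics/w5.png',cv2.resize(a[60:400,120:520],None,fx=1.75,fy=1.75,interpolation=cv2.INTER_CUBIC))
```

```text
[ 0.2 -0.7 -0.5]
19.0167 [-1.39  0.03  0.46  2.48  0.95  0.49 -0.17] 0.029588133928619784
[[319.0, 185.0], [319.0, 241.0], [264.0, 196.0], [319.0, 209.0], [257.0, 166.0]]
```

View pics/w5.png

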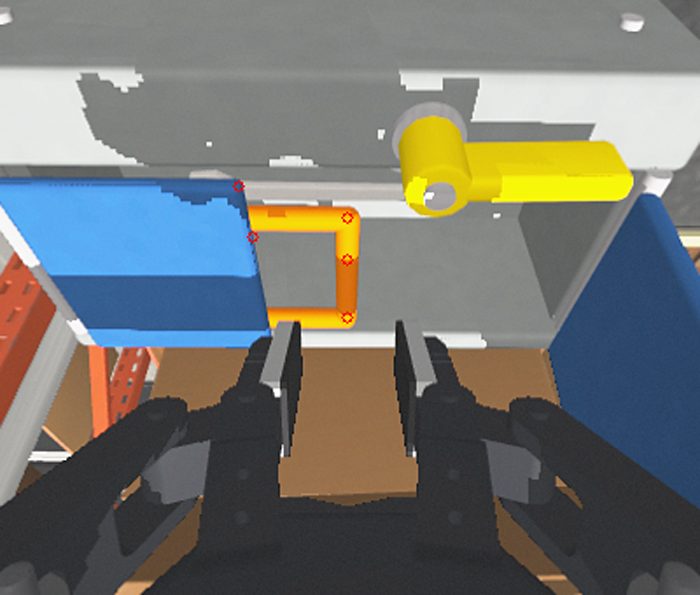

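The dots lie on the orange bar's ends and middle, at (347,217) to (347,318) in the crop, so the pose is good to about 1 mm. The wide leaf is standing at right. I'll grip at x=45 so the gripper body stays clear of the catch hub, and check where the camera body will sit.

Run:
```python
from h import *
T=np.radians
r=rot(T(30))
c=arm.capture('wrist'); cam=pix2w(c,320,200,1.)[1]
print('cam at grasp, chest mm', (Rc().inv().apply(cam-arm.observe()['ee_pos']+tcp([45,12,98.5],r)-CH[:3])*1000).round(0))
f=lambda b,t:arm.ik(tcp([45,*B(b)],rot(T(t))),q(rot(T(t))))
for b in np.linspace(0,1.5,7): print(np.round(f(b,30+8*b/1.5),2))
```

```text
cam at grasp, chest mm [-86.  11. 166.]
[-1.26  0.38  0.59  2.48  2.    0.14 -1.14]
[-1.35  0.29  0.67  2.47  1.45  0.17 -0.57]
[-1.3   0.17  0.58  2.46  1.23  0.29 -0.32]
[-1.28  0.07  0.55  2.46  1.15  0.38 -0.19]
[-1.28 -0.02  0.56  2.46  1.12  0.44 -0.11]
[-1.27 -0.11  0.58  2.48  1.14  0.48 -0.06]
[-1.25 -0.19  0.61  2.51  1.19  0.5  -0.03]
```

Run:
```python
from h import *
T=np.radians
X=50; t0=32
for s in (100,60,30,0):
    r=rot(T(t0)); print(s,np.round(arm.ik(tcp([X,12,98.5],r,19-s),q(r)),2))
r=rot(T(t0))
arm.move_linear(tcp([X,12,98.5],r,19-100),q(r))
try:
  for s in (60,30,15,0):
    arm.move_linear(tcp([X,12,98.5],r,19-s),q(r),feed=.06)
    o=arm.observe(); print(s,o['force'].round(1),o['joints'].round(2),round(o['time'],2))
except arm.PlanningError as e: print('ERR',e)
```

```text
100 [-1.37  0.06  0.47  2.48  1.07  0.46 -0.27]
60 [-1.34  0.19  0.55  2.5   1.31  0.3  -0.48]
30 [-1.36  0.31  0.65  2.5   1.71  0.19 -0.86]
0 [-1.26  0.4   0.59  2.49  2.2   0.19 -1.34]
60 [0.6 0.4 0.8] [-1.33  0.19  0.53  2.49  1.31  0.31 -0.48] 20.15
30 [0.  0.4 0.6] [-1.27  0.29  0.52  2.5   1.64  0.24 -0.8 ] 20.8
15 [ 0.1 -0.4 -0.7] [-1.18  0.33  0.45  2.49  1.81  0.24 -0.96] 21.2
0 [-0.4 -0.7  0.7] [-1.1   0.36  0.37  2.48  1.93  0.27 -1.09] 21.6
```

Reached with no contact. Next I grip and lift.

```bash
python3 - <<'E'
from h import *
T=np.radians
X=50
arm.grip(0,30); o=arm.observe(); print(o['opening'],o['force'].round(1),o['time'])
try:
  if o['opening']>.007:
    for b in np.linspace(0,1.5,13)[1:]:
        r=rot(T(32+7*b/1.5))
        arm.move_linear(tcp([X,*B(b)],r),q(r),feed=.05)
        o=arm.observe(); print(round(b,2),o['force'].round(1),round(o['opening'],4),round(o['time'],2))
        if np.linalg.norm(o['force'])>50: print('STOP');break
except arm.PlanningError as e: print('ERR',e)
cap('wrist','w6.png'); cap('scene','s6.png')
E
python3 -c "
import cv2,numpy as np
a=cv2.imread('pics/w6.png');b=cv2.imread('pics/s6.png')[90:250,225:365]
b=cv2.resize(b,None,fx=2.5,fy=2.5)
a=cv2.resize(a,(440,275)); a=cv2.copyMakeBorder(a,0,125,0,0,cv2.BORDER_CONSTANT)
cv2.imwrite('pics/v6.png',np.hstack([a,b]))"
```

```text
0.009958448515900673 [-2.5  0.8  4.3] 21.9
0.12 [-2.5  1.7  2.4] 0.01 22.39
0.25 [-2.5  3.8  0.4] 0.0096 22.88
0.38 [-3.2  3.5  2.9] 0.01 23.38
0.5 [-4.6  5.6  3.3] 0.0099 23.87
0.62 [-5.3  6.7  5.5] 0.0097 24.36
0.75 [-5.1  7.   6.5] 0.0099 24.85
0.88 [-7.5  8.4  8.3] 0.0099 25.34
1.0 [-9.3  7.8 11.8] 0.0097 25.83
1.12 [-12.2   7.   15.2] 0.0104 26.32
1.25 [-13.9   6.1  17.3] 0.0097 26.82
1.38 [-12.    4.1  15.8] 0.0101 27.31
1.5 [-12.9   2.8  19.4] 0.0099 27.8
```

View pics/v6.png

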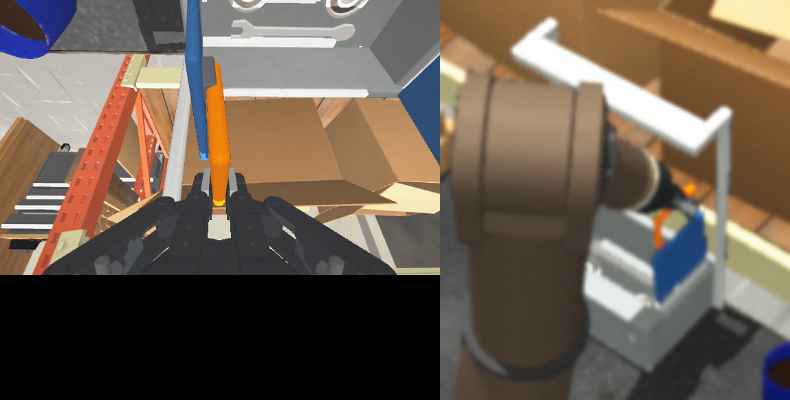

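The narrow leaf stands upright, with the orange bar in the jaws at (218,140), and the wide leaf is still up at right. Next I release, retreat, and check both angles.

Run:
```python
from h import *
T=np.radians
arm.sleep(.2); arm.grip(.03)
r=rot(T(39)); arm.move_linear(tcp([50,*B(1.5)],r,19-110),q(r),feed=.12)
arm.move_linear(w([-110,0,330]),q(rot(T(30))))
c=cap('wrist','w7.png'); o=arm.observe(); print(o['time'],o['force'].round(1))
pa=w2pix(c,[w([5,*A(a)]) for a in(1.3,1.5)]+[w([2,*B(b)]) for b in(1.3,1.5)]+[w([78,*B(b)]) for b in(1.3,1.5)]); print(pa.round(0).tolist())
a=c['frame'][:,:,::-1].copy()
for i,v in enumerate(pa): cv2.circle(a,tuple(int(x) for x in v),3,(0,0,255) if i%2==0 else (0,255,0),1)
t=cap('top','t7.png')['frame'][140:260,190:450,::-1]
cv2.imwrite('pics/v7.png',np.vstack([a[:, :],cv2.resize(t,(640,295))])[:, :][100:])
```

```text
30.675 [ 1.  -0.9  0.5]
[[446.0, 254.0], [472.0, 251.0], [248.0, 238.0], [222.0, 244.0], [260.0, 273.0], [238.0, 278.0]]
```

View pics/v7.png

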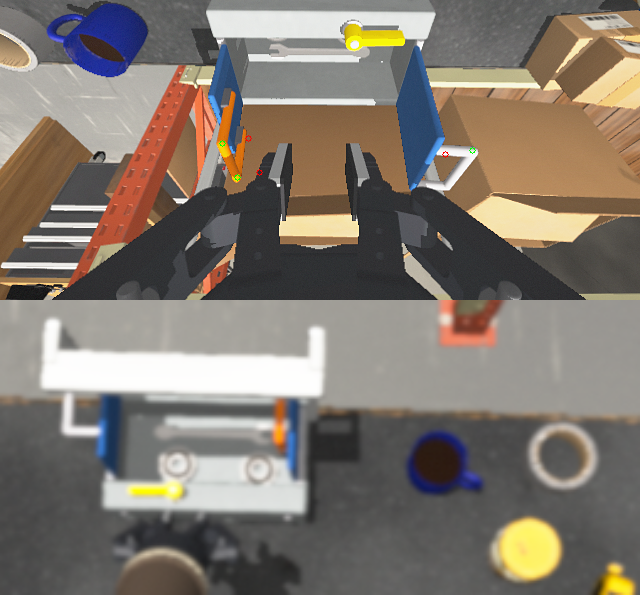

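Both handles coincide with the green 1.5 rad markers: the steel bar at (472,151) and the orange bar at (222,144)/(238,178). The mug, tape and jar are where they were, and the robot is clear. Handing in.

```bash
python3 -c "
from h import *
arm.hand_in(); o=arm.observe(); print(o['time'],o['force'].round(1))"
```

```text
the job is handed in; nothing more can be done
the job is handed in; nothing more can be done
```

The chest is open and the job is handed in, at about 31 s of the 61 s allowed. I turned the catch fully aside to the left and raised the wide leaf by its steel handle to about 1.5 rad while the narrow leaf stayed shut. Then I lifted the narrow leaf by its orange bar, also to about 1.5 rad.

- **Leaves:** after I let go, both bars lined up with their predicted 1.5 rad positions in the wrist view, against the 1.35 rad needed.
- **Forces and contact:** wrist readings, taken at the end of each step, stayed below about 25 N. The reading was about zero once the arm had backed off.
- **Loose things:** the mug, tape roll and jar look unmoved in the last top view. I judged that by eye and did not measure it.
- **Corrections:** the first pose estimate, from the fixed cameras, was 2 to 3 mm off, and I corrected it from the wrist camera before touching anything. No check failed or disagreed after that.

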